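# Free the shop scale's hidden push-push locks and load its platter

## Robot

A 6-joint arm with a two-finger parallel gripper is mounted at the origin on the work surface. World frame = base frame: x ahead of the robot, y to its left, z up, the work surface at z = 0. Lengths are in m, angles in rad, forces in N, time in s.
With the tool pointing down it reaches from about 0.35 to 0.725 m from the base axis. Payload 6 kg.
Tool frame: the origin (TCP) lies at the very end of the fingers, on their centre line; the grasp point (between the pads) lies 19 mm behind it; x points along the fingers, z is the direction in which the jaws open and shut, and the axes are right-handed (so a half turn about x gives the same grasp; the last joint's range is limited). The gripper opens to 85 mm and grips with 20 to 120 N. Pads are 22 mm wide; open, the fingers measure 114 mm over their backs; the gripper's body (76 mm by 85 mm) begins 54 mm behind the grasp point. The pads swing forward as they close: fully open they stand 13 mm farther back than shut.
Start: joints at [-0.869, 0.04, 0.085, 0, -1.615, -0.334], TCP at [0.216, -0.56, 0.231] pointing down, gripper open.
Joint ranges: [-2.56, 2.56], [-1.29, 2.01], [-1.08, 1.49], [-3.29, 1.98], [-2.81, -0.18], [-2.99, 2.99]. Speed limits (rad/s): [2.57, 2.57, 3.01, 3.14, 3.14, 3.14].

## Interface

Orientations are given as [roll, pitch, yaw] about the fixed x, y, z axes, in that order (R = Rz(yaw) Ry(pitch) Rx(roll)).
In Python, from bench import * gives the robot as it stands.
- The arm moves only by the shell command python3 -m creep 'ROWS' [FORCE]. ROWS is a JSON object of lists of equal length, an entry for each row: "translation": the shift along the tool's x, y, z scaled (see below), a list of three; "rotation": the turn, a rotation vector about the tool's x, y, z scaled (see below), a list of three; "hand": the opening in per cent of the stroke, from 0 (shut) to 100 (fully open). A call has 1 to 20 rows; each row shifts and turns the commanded pose from where the row before left it, along the tool's axes as they then stand; what a row does not reach is not made up. The controller multiplies each number of a shift by 100 mm and each number of a turn by 30 degrees. A row lasts 1/12 s, in which the tool goes at most 41.7 mm and 7.16 degrees, less where a joint would pass 70% of its speed; a pose out of reach is approached as far as the arm can. A call with a number of a shift or a turn outside -1 to 1 is refused whole. A call with a gripper value outside its range is refused whole. The fingers move at their own pace and stop on an object; FORCE is the grip in N (left out, the last holds). Time passes only in rows, so rows that do not move let the fingers close. It gives the time, the measured TCP pose, the force and the opening at its end, in the units of the state.
- state(): the state, without advancing time (a new reading comes with each control period).
- get_image(name): name is "scene" or "top" or "wrist"; returns the picture (400x640x3 uint8, red, green, blue); there is no depth.
- camera_params(name): a dict with "fx", "fy", "cx", "cy" (pixels), "view" (4x4, takes a point from world to camera coordinates). Camera axes: x right, y down, z forward; pixel columns grow to the right and rows downward; lengths in m; the calibration is good to about 2 mm. A picture is of the moment at which its call begins: read the wrist's pose just before it. camera_params takes no time and is no camera call; for the wrist camera it gives the pose at the moment of the call.
- hand_in(): hands the job in, once; it reports no verdict.
The state is a dict: "clock": time; "q": joint angles; "qvel": joint speeds; "tau": joint torques, N m; "tcp_pos": TCP position; "eef_rot": TCP orientation; "contact_force": force on the tool from outside, world axes, zero at the start; "ft_torque": the same for the moment, N m; "opening": finger opening in m.
Only numpy, scipy, OpenCV 4.12 (cv2) and the standard library are available. Lean on these libraries where they do the work, as an engineer would, in place of code of your own. Each camera call takes 0.05 s, during which the arm holds its last target.

## Task

The shop scale has three transport locks, worked like a retractable pen by the three black buttons beside its platter: one full press locks, the next frees, and the buttons always spring back to the same height. Find out by touch which of them are locked (a locked button at first gives almost freely, a free one resists at once), free the locked ones, then gently stand the largest of the three iron weights upright on the middle of the platter so that the platter sinks under it. Let go, and leave the other two weights, the flask and the bowl where they are.

Things in the scene. Friction and masses are not known exactly. Their poses are not given: they have to be found in the camera images.
- scale: Grey scale housing, fixed, 260 x 220 mm, 60 mm high. Origin on the table directly under the platter's centre; x points from the button side to the platter, y along the row of three buttons, z up. The button side roughly faces the robot. At the start at least one of the three locks is engaged and at least one is free. Any one lock holds the platter up.
- platter (a joint): How far the platter has sunk, m: 0 unloaded, 0.012 on its stop. With both locks free it starts to sink under about 1.5 N and is fully down at about 6 N; with a lock engaged it gives only 1 to 2 mm. While nothing presses it, it reads about 0 whether locked or free.
- platter_mid (a point): Centre of the upper face of the platter, a plain flat steel disc 160 mm across and 6 mm thick, 88 mm above the table when not sunk.
- button_left (a point): Centre of one push button's top at rest (fixed point, does not follow the button): black cylinder 30 mm across, top 102 mm above the table, 32 mm out of a black collar 42 mm across; at x -125, y +70 mm of the scale. Travel about 22 mm down to a hard stop. Lock FREE: it resists with about 5 N from the first 1 to 2 mm. Lock ENGAGED: the first 8 mm take under 1 N, then about 5 to 6 N.
- button_middle (a point): The same point of the middle button, equal to the left one, at x -125, y 0 mm of the scale. For all three buttons: a full press onto the stop (7 to 8 N, more only once it has bottomed), then release, changes the lock from engaged to free or from free to engaged; a press of less than 13 mm changes nothing. The button always springs back to the same height.
- button_right (a point): The same point of the third button, equal to the others, at x -125, y -70 mm of the scale.
- weight_large_mid (a point): Centre (half-way up, 41 mm above its foot) of the largest iron weight, 0.88 kg, 82 mm high: a drum 62 mm across and 52 mm high, then a neck 18 mm across, and a round grip 28 mm across from 63 to 82 mm above its foot. z is its own upright axis.
- weight_medium_mid (a point): Centre (half-way up, 36 mm above its foot) of the middle iron weight, same shape, 72 mm high, drum 50 mm across, 0.48 kg. Leave it.
- weight_small_mid (a point): Centre (half-way up, 31 mm above its foot) of the smallest iron weight, same shape, 62 mm high, drum 42 mm across, 0.25 kg. Leave it.
- weight_large: The largest iron weight as a whole; origin at the centre of its foot.
- flask: Steel vacuum flask, 76 mm across, 200 mm tall; origin at the centre of its underside. Leave it.
- bowl: White bowl, 120 mm across, 50 mm high; origin at the centre of its underside. Leave it.
Mind the look-alikes: they are no part of the job. Leave any blue or white look-alike of the weight_large alone.

How it is judged:
By the outcome, as a careful person would: the job done as asked, in the order asked, and still so for the second after the job is handed in, with the robot touching nothing.
It also fails if it takes over 64 s, if anything falls off the work surface, if the arm or the gripper's body presses on something with over 40 N, if the wrist force passes 120 N, or if a joint passes its speed limit or range.

## Working session

There is one attempt and no reset: what is moved stays moved. The work goes in short steps, Python scripts to look and compute and a shell command to move; the robot and the scene stay as the last step left them, time stands still between calls to the robot, and variables do not carry over. Pictures are saved under pics/ and viewed, and the job is handed in when it is done.

```bash
ls; mkdir -p pics; python3 - <<'E'
from bench import *
import cv2
s=state(); print(s)
for n in("scene","top"):
    im=get_image(n); cv2.imwrite(f"pics/{n}0.png",im[:,:,::-1]); p=camera_params(n); print(n,p)
E
```

```text
pics
{'clock': 0.0, 'q': array([-8.69305421e-01,  4.08188805e-02,  8.38273310e-02, -5.11767945e-04,
       -1.61550506e+00, -3.33700676e-01]), 'qvel': array([ 0.00066935, -0.00071045,  0.00116975,  0.00078526,  0.0007579 ,
       -0.00115359]), 'tau': array([-1.34106167e-04, -3.68209684e+01,  3.47408509e+01,  6.93224922e+00,
       -5.51436548e-03,  2.90480173e-08]), 'tcp_pos': array([ 0.2157076 , -0.55953128,  0.23027452]), 'eef_rot': array([0.0415903 , 1.56902084, 1.98019929]), 'contact_force': array([-0.22528652,  0.4419314 , -0.37525993]), 'ft_torque': array([ 0.00697438, -0.00104293,  0.0024363 ]), 'opening': 0.08545662859888471}
scene {'fx': 390.2469455857855, 'fy': 390.2469455857855, 'cx': 329.56147683716074, 'cy': 200.65591124447042, 'view': array([[-0.79449701,  0.60726269, -0.00255528,  0.38754311],
       [ 0.44234068,  0.5758322 , -0.68756963, -0.13986549],
       [-0.41606397, -0.54740232, -0.72611396,  1.36687115],
       [ 0.        ,  0.        ,  0.        ,  1.        ]])}
top {'fx': 472.4953401489726, 'fy': 472.4953401489726, 'cx': 315.84266380150666, 'cy': 197.57043114380554, 'view': array([[-0.02186663, -0.99960505,  0.01765223, -0.00839433],
       [-0.99415683,  0.01987381, -0.10610005,  0.49003511],
       [ 0.10570732, -0.01986914, -0.99419876,  1.45453377],
       [ 0.        ,  0.        ,  0.        ,  1.        ]])}
```

View pics/scene0.png

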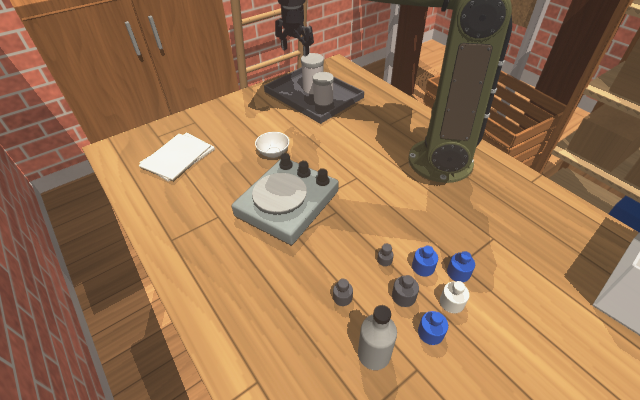

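View pics/top0.png

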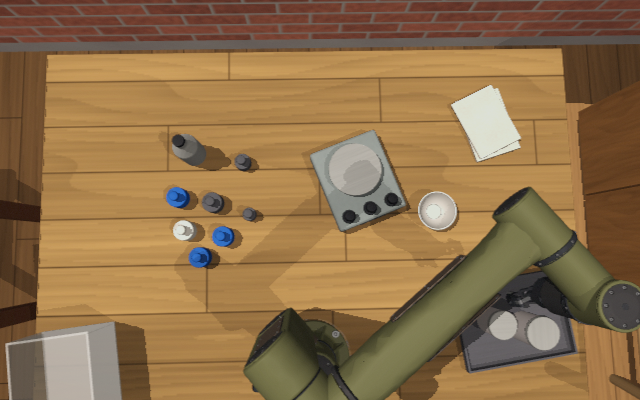

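```bash
python3 - <<'E'
import cv2
a=cv2.imread("pics/top0.png")
cv2.imwrite("pics/cropA.png",cv2.resize(a[125:275,155:275],None,fx=5,fy=5,interpolation=cv2.INTER_CUBIC)[:, :][0:750:1][:600] )
cv2.imwrite("pics/cropB.png",cv2.resize(a[120:240,300:460],None,fx=5,fy=5,interpolation=cv2.INTER_CUBIC))
E
```

```text
(no output)
```

View pics/cropA.png

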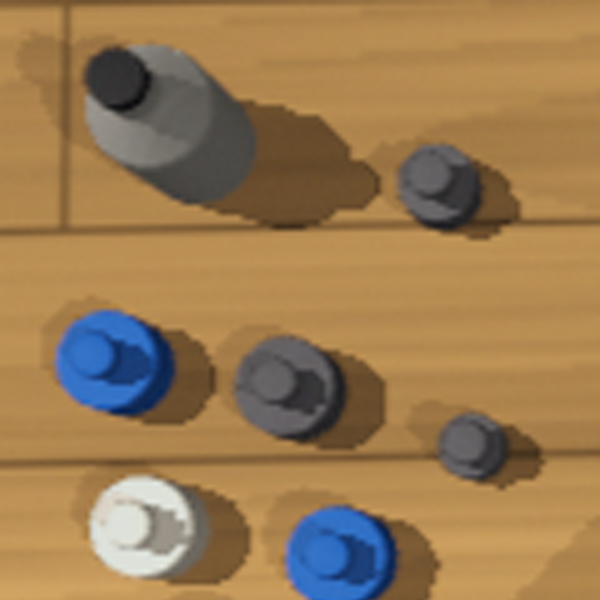

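View pics/cropB.png

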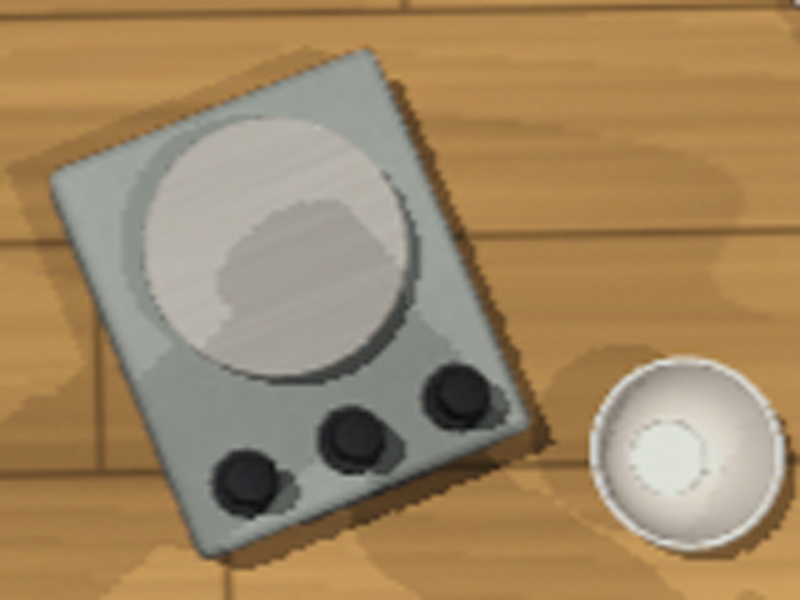

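```bash
cat > h.py <<'E'
from bench import *
import numpy as np, cv2
from scipy.spatial.transform import Rotation as R
def bp(p,u,v,z):
    V=np.array(p['view']); Rm=V[:3,:3]; c=-Rm.T@V[:3,3]
    d=Rm.T@np.array([(u-p['cx'])/p['fx'],(v-p['cy'])/p['fy'],1]); return c+d*(z-c[2])/d[2]
def tool():
    s=state(); return np.array(s['tcp_pos']), R.from_euler('xyz',s['eef_rot']).as_matrix(), s
E
python3 - <<'E'
from h import *
p=camera_params('top')
L=dict(lgrip=(274,381,.082,0),ldrum=(288,387,.052,0),mgrip=(431,172,.072,0),sgrip=(470,440,.062,0),bl_=(246,477,.102,1),bm=(354,435,.102,1),br=(462,392,.102,1),plat=(277,247,.088,1),bowl=(689,452,.05,1),fl=(118,78,.2,0),blueL=(95,355,.082,0),blueR=(328,553,.082,0),white=(132,523,.082,0))
off=[(155,125),(300,120)]
for k,(a,b,z,o) in L.items():
    u=(a+.5)/5-.5+off[o][0]; v=(b+.5)/5-.5+off[o][1]
    print(k,bp(p,u,v,z).round(4))
P,Rm,s=tool(); print(P,Rm.round(3))
E
```

```text
lgrip [0.4805 0.3021 0.082 ]
ldrum [0.4797 0.2997 0.052 ]
mgrip [0.6079 0.2089 0.072 ]
sgrip [0.4441 0.1874 0.062 ]
bl_ [ 0.4278 -0.1137  0.102 ]
bm [ 0.4515 -0.1787  0.102 ]
br [ 0.4759 -0.2441  0.102 ]
plat [ 0.5677 -0.1378  0.088 ]
bowl [ 0.4411 -0.3927  0.05  ]
fl [0.6396 0.3647 0.2   ]
blueL [0.4983 0.4091 0.082 ]
blueR [0.3768 0.2698 0.082 ]
white [0.3971 0.3861 0.082 ]
[ 0.21570512 -0.55957619  0.23039786] [[-0.001 -0.933 -0.36 ]
 [ 0.001 -0.36   0.933]
 [-1.     0.     0.002]]
```

Large dark weight is at top-view px (213,202): it is the biggest of the three dark-iron ones, next to medium (243,162) and small (250,214). Same-size blue ones at (178,197), (223,237), (200,258) and the white one at (183,230) are decoys. Scale platter is at (355,169), buttons at (349,215), (371,207), (392,198), with the left button nearest the weights. I'll go to the right button first with the gripper shut.

```bash
python3 -m creep '{"translation":[[0,-0.297,0.167],[0,-0.297,0.167],[0.1,-0.297,0.167],[0.1,-0.297,0.167],[0.1,-0.297,0.167],[0.1,-0.297,0.167],[0.1,-0.297,0.167],[0.1,-0.297,0.167],[0.1,-0.297,0.167],[0.1,-0.297,0.167],[0,-0.297,0.167],[0,-0.297,0.167],[0,0,0],[0,0,0]],"rotation":[[0,0,0],[0,0,0],[0,0,0],[0,0,0],[0,0,0],[0,0,0],[0,0,0],[0,0,0],[0,0,0],[0,0,0],[0,0,0],[0,0,0],[0,0,0],[0,0,0]],"hand":[0,0,0,0,0,0,0,0,0,0,0,0,0,0]}' 60; cat >go.py <<'E'
from h import *
import sys
t=np.array(eval(sys.argv[1])); P,Rm,s=tool(); print(P.round(4),Rm.round(3).tolist(),s['clock'],s['opening'],s['contact_force'].round(2)); print('shift x100mm',((Rm.T@(t-P))*10).round(3))
E
python3 go.py '[.4759,-.2441,.103]'
python3 - <<'E'
from h import *
p=camera_params('wrist'); print(p)
cv2.imwrite('pics/w1.png',get_image('wrist')[:,:,::-1])
E
```

```text
clock: 1.27
tcp_pos: [0.4768, -0.2433, 0.1506]
eef_rot: [0.864, 1.569, 2.805]
contact_force: [0.1, -0.6, -0.5]
opening: 0.0001
[ 0.4768 -0.2433  0.1506] [[-0.001, -0.932, -0.362], [0.0, -0.362, 0.932], [-1.0, 0.001, 0.001]] 1.2667 5.0224709192484604e-05 [ 0.07 -0.58 -0.52]
shift x100mm [ 0.476  0.011 -0.005]
{'fx': 334.4714369904915, 'fy': 334.4714369904915, 'cx': 320.4111094419934, 'cy': 196.57036381857742, 'view': array([[-0.36313561,  0.93173517,  0.00144723,  0.39919239],
       [ 0.89915943,  0.35003152,  0.26265997, -0.35562898],
       [ 0.24422295,  0.09668248, -0.96488738,  0.20683302],
       [ 0.        ,  0.        ,  0.        ,  1.        ]])}
```

View pics/w1.png

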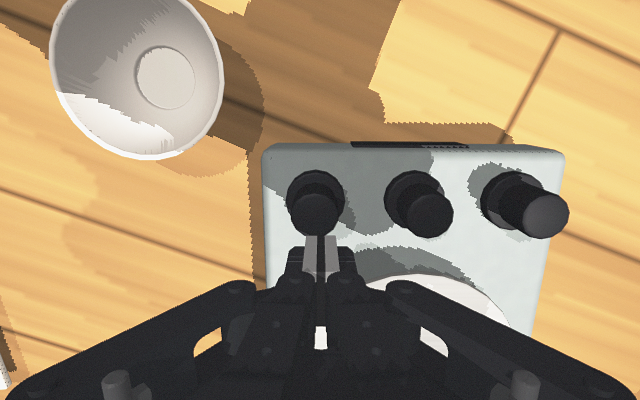

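Wrist view: button tops at about (316,215), (429,214), (545,215); the fingertips at (321,240) are close over the right button. I'm cross-checking their positions.

```bash
python3 - <<'E'
from h import *
p=camera_params('wrist')
B=[bp(p,*x,.102) for x in((316,215),(429,214),(545,215))]
for b in B: print(b.round(4))
# joint fit with top measurements, model: scale yaw & origin
T=[(.4759,-.2441),(.4515,-.1787),(.4278,-.1137),(.5677,-.1378)]
W=[b[:2] for b in B]
src=np.array([(-.125,-.07),(-.125,0),(-.125,.07),(0,0)])
for nm,s,d in(('top',src,np.array(T)),('wrist',src[:3],np.array(W)),('both',np.vstack([src,src[:3]]),np.vstack([T,W]))):
    sc,dc=s.mean(0),d.mean(0); H=(s-sc).T@(d-dc); a=np.arctan2(H[0,1]-H[1,0],H[0,0]+H[1,1]); Rr=np.array([[np.cos(a),-np.sin(a)],[np.sin(a),np.cos(a)]])
    t=dc-Rr@sc; print(nm,np.degrees(a),t.round(4),(src@Rr.T+t).round(4).tolist())
E
```

```text
[ 0.4736 -0.2476  0.102 ]
[ 0.4485 -0.1847  0.102 ]
[ 0.4239 -0.1194  0.102 ]
top 19.83417138210786 [ 0.5689 -0.1368] [[0.4751, -0.245], [0.4513, -0.1792], [0.4276, -0.1133], [0.5689, -0.1368]]
wrist 21.185034506103165 [ 0.5652 -0.1387] [[0.4739, -0.2492], [0.4486, -0.1839], [0.4233, -0.1186], [0.5652, -0.1387]]
both 20.56151522237108 [ 0.5673 -0.1375] [[0.4748, -0.247], [0.4503, -0.1814], [0.4257, -0.1159], [0.5673, -0.1375]]
```

```bash
python3 -m creep '{"translation":[[0.2,0.03,-0.03],[0.27,0,0],[0,0,0]],"rotation":[[0,0,0],[0,0,0],[0,0,0]],"hand":[0,0,0]}'; python3 go.py '[.4748,-.247,.0975]'; python3 -m creep '{"translation":[[0.03,0,0],[0.03,0,0],[0,0,0]],"rotation":[[0,0,0],[0,0,0],[0,0,0]],"hand":[0,0,0]}'
```

```text
clock: 1.57
tcp_pos: [0.4713, -0.2484, 0.0989]
eef_rot: [0.754, 1.563, 2.69]
contact_force: [-0.8, 0.6, -1.2]
opening: -0.0004
[ 0.4713 -0.2484  0.0989] [[-0.007, -0.934, -0.357], [0.004, -0.357, 0.934], [-1.0, 0.006, 0.006]] 1.5667 -0.00043709192489032586 [-0.81  0.65 -1.22]
shift x100mm [ 0.014 -0.037  0.   ]
clock: 1.82
tcp_pos: [0.4747, -0.2492, 0.0993]
eef_rot: [-2.345, 1.569, -0.407]
contact_force: [0.6, 0.2, 1.3]
opening: 0.0001
```

```bash
python3 -m creep '{"translation":[[0,0,0],[0,0,0],[0,0,0]],"rotation":[[0,0,0],[0,0,0],[0,0,0]],"hand":[0,0,0]}';  python3 -m creep '{"translation":[[0.02,0,0],[0,0,0],[0,0,0]],"rotation":[[0,0,0],[0,0,0],[0,0,0]],"hand":[0,0,0]}'
```

```text
clock: 2.07
tcp_pos: [0.4749, -0.2487, 0.0991]
eef_rot: [-2.174, 1.569, -0.236]
contact_force: [-0.6, -0.1, 1.3]
opening: 0.0001
clock: 2.32
tcp_pos: [0.4746, -0.2485, 0.0962]
eef_rot: [-0.586, 1.571, 1.352]
contact_force: [-0.5, -0.1, 0.4]
opening: 0.0004
```

At 6 mm depth the right button resists with only 0.4 N, so it is locked. Pressing it to the stop.

```bash
python3 -m creep '{"translation":[[0.04,0,0],[0.04,0,0],[0.04,0,0],[0.03,0,0],[0.02,0,0],[0,0,0],[0,0,0]],"rotation":[[0,0,0],[0,0,0],[0,0,0],[0,0,0],[0,0,0],[0,0,0],[0,0,0]],"hand":[0,0,0,0,0,0,0]}'
```

```text
clock: 2.9
tcp_pos: [0.475, -0.2488, 0.0802]
eef_rot: [-2.521, 1.569, -0.582]
contact_force: [-1.8, 1.1, 7.6]
opening: 0.0002
```

```bash
python3 -m creep '{"translation":[[0.015,0,0],[0.015,0,0],[0,0,0]],"rotation":[[0,0,0],[0,0,0],[0,0,0]],"hand":[0,0,0]}'
```

```text
clock: 3.15
tcp_pos: [0.4753, -0.2491, 0.0792]
eef_rot: [-2.593, 1.568, -0.654]
contact_force: [-4.4, 3.4, 15.2]
opening: 0.0002
```

Bottomed at 15 N. Releasing, then re-probing.

```bash
python3 -m creep '{"translation":[[-0.1,0,0],[-0.1,0,0],[-0.1,0,0],[0,0,0],[0,0,0]],"rotation":[[0,0,0],[0,0,0],[0,0,0],[0,0,0],[0,0,0]],"hand":[0,0,0,0,0]}';python3 -m creep '{"translation":[[0.05,0,0],[0.03,0,0],[0,0,0],[0,0,0]],"rotation":[[0,0,0],[0,0,0],[0,0,0],[0,0,0]],"hand":[0,0,0,0]}'
```

```text
clock: 3.57
tcp_pos: [0.4748, -0.2486, 0.1066]
eef_rot: [-1.722, 1.57, 0.217]
contact_force: [-0.2, -0.1, -1.0]
opening: -0.0
clock: 3.9
tcp_pos: [0.4747, -0.2487, 0.0983]
eef_rot: [-2.796, 1.57, -0.857]
contact_force: [0.3, 0.6, 5.1]
opening: -0.0
```

Right is now free (5.1 N at 3.7 mm). Moving to the middle.

```bash
python3 -m creep '{"translation":[[-0.17,0,0],[0,-0.008,0.2],[0,-0.008,0.3],[0,0,0.215],[0,0,0],[0.1,0,0],[0.02,0,0],[0,0,0],[0,0,0]],"rotation":[[0,0,0],[0,0,0],[0,0,0],[0,0,0],[0,0,0],[0,0,0],[0,0,0],[0,0,0],[0,0,0]],"hand":[0,0,0,0,0,0,0,0,0]}';python3 -m creep '{"translation":[[0.03,0,0],[0.02,0,0],[0,0,0],[0,0,0]],"rotation":[[0,0,0],[0,0,0],[0,0,0],[0,0,0]],"hand":[0,0,0,0]}'
```

```text
clock: 4.65
tcp_pos: [0.4499, -0.1819, 0.1024]
eef_rot: [1.214, 1.569, -3.132]
contact_force: [0.1, -0.1, 0.1]
opening: -0.0
clock: 4.98
tcp_pos: [0.4502, -0.1815, 0.0981]
eef_rot: [1.284, 1.57, -3.06]
contact_force: [-0.9, -1.0, 0.1]
opening: 0.0003
```

Middle gives 0.1 N at 4 mm, so it is locked. Pressing it fully.

```bash
python3 -m creep '{"translation":[[0.05,0,0],[0.05,0,0],[0.05,0,0],[0.03,0,0],[0.02,0,0],[0.01,0,0],[0,0,0]],"rotation":[[0,0,0],[0,0,0],[0,0,0],[0,0,0],[0,0,0],[0,0,0],[0,0,0]],"hand":[0,0,0,0,0,0,0]}'
```

```text
clock: 5.57
tcp_pos: [0.4511, -0.1817, 0.0794]
eef_rot: [-2.459, 1.568, -0.52]
contact_force: [-2.9, 2.1, 10.9]
opening: 0.0004
```

```bash
python3 -m creep '{"translation":[[0.015,0,0],[0,0,0],[-0.1,0,0],[-0.1,0,0],[-0.1,0,0],[0,0,0],[0,0,0]],"rotation":[[0,0,0],[0,0,0],[0,0,0],[0,0,0],[0,0,0],[0,0,0],[0,0,0]],"hand":[0,0,0,0,0,0,0]}';python3 -m creep '{"translation":[[0.05,0,0],[0.04,0,0],[0,0,0],[0,0,0]],"rotation":[[0,0,0],[0,0,0],[0,0,0],[0,0,0]],"hand":[0,0,0,0]}'
```

```text
clock: 6.15
tcp_pos: [0.4505, -0.1811, 0.106]
eef_rot: [-1.29, 1.57, 0.649]
contact_force: [-0.7, 0.0, -0.0]
opening: -0.0
clock: 6.48
tcp_pos: [0.4505, -0.1813, 0.0967]
eef_rot: [-2.494, 1.57, -0.556]
contact_force: [1.2, 0.3, 5.1]
opening: 0.0002
```

Middle is free. Now the left button.

```bash
python3 -m creep '{"translation":[[-0.18,0,0],[0,-0.005,0.2],[0,0,0.3],[0,0,0.2],[0,0,0],[0.1,0,0],[0.02,0,0],[0,0,0],[0,0,0]],"rotation":[[0,0,0],[0,0,0],[0,0,0],[0,0,0],[0,0,0],[0,0,0],[0,0,0],[0,0,0],[0,0,0]],"hand":[0,0,0,0,0,0,0,0,0]}';python3 -m creep '{"translation":[[0.03,0,0],[0.02,0,0],[0,0,0],[0,0,0]],"rotation":[[0,0,0],[0,0,0],[0,0,0],[0,0,0]],"hand":[0,0,0,0]}'
```

```text
clock: 7.23
tcp_pos: [0.4254, -0.1163, 0.1022]
eef_rot: [1.309, 1.569, -3.036]
contact_force: [-0.7, 0.4, 0.2]
opening: 0.0001
clock: 7.57
tcp_pos: [0.4256, -0.1163, 0.0981]
eef_rot: [2.661, 1.57, -1.684]
contact_force: [-1.4, -1.2, 5.3]
opening: 0.0
```

Left resists at once (5.3 N at 4 mm), so it is already free and I leave it alone. All three are free; heading over the large weight with the fingers open to about 60 mm.

```bash
python3 -m creep '{"translation":[[-0.2,0,0],[-0.3,0,0],[-0.3,-0.1,0.15],[-0.2,-0.177,0.32],[0,-0.177,0.32],[0,-0.177,0.32],[0,-0.177,0.32],[0,-0.177,0.32],[0,-0.177,0.32],[0,-0.177,0.32],[0,-0.177,0.32],[0,-0.177,0.32],[0,-0.177,0.32],[0,-0.177,0.32],[0,-0.1,0.05],[0,0,0],[0,0,0],[0,0,0]],"rotation":[[0,0,0],[0,0,0],[0,0,0],[0,0,0],[0,0,0],[0,0,0],[0,0,0],[0,0,0],[0,0,0],[0,0,0],[0,0,0],[0,0,0],[0,0,0],[0,0,0],[0,0,0],[0,0,0],[0,0,0],[0,0,0]],"hand":[0,0,0,70,70,70,70,70,70,70,70,70,70,70,70,70,70,70]}' 
python3 go.py '[.4805,.302,.058]'
python3 - <<'E'
from h import *
print(state()['q'].round(2)); p=camera_params('wrist'); np.save('pw2.npy',p,allow_pickle=True)
cv2.imwrite('pics/w2.png',get_image('wrist')[:,:,::-1])
V=p['view'];c=V[:3,:3]@np.array([.4805,.302,.082])+V[:3,3]; print(p['fx']*c[0]/c[2]+p['cx'],p['fy']*c[1]/c[2]+p['cy'])
E
```

```text
clock: 9.07
tcp_pos: [0.4921, 0.3079, 0.1974]
eef_rot: [1.836, 1.57, -2.509]
contact_force: [0.2, -0.1, -0.4]
opening: 0.0598
[0.4921 0.3079 0.1974] [[-0.001, -0.933, -0.359], [-0.0, -0.359, 0.933], [-1.0, 0.001, -0.0]] 9.0667 0.05984358806326577 [ 0.18 -0.13 -0.44]
shift x100mm [ 1.394  0.128 -0.013]
[ 0.9  -0.01 -0.03 -0.   -1.55 -2.11]
318.1514196917913 177.04204276002258
```

View pics/w2.png

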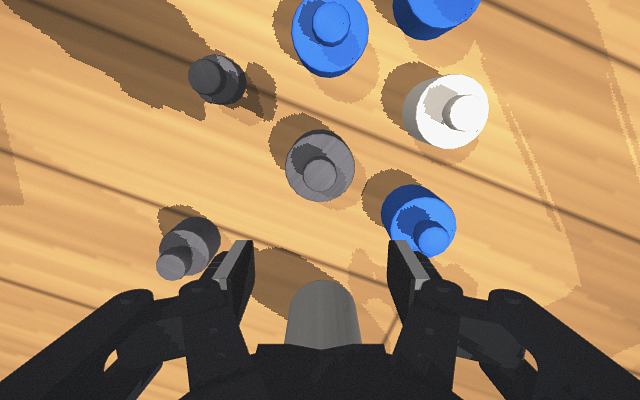

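The grip of the large dark weight shows at (319,177), where the top view predicted it (318,177). The blue ones at (330,25), (430,240) and the white one at (463,113) are the decoys; the smaller dark ones are at (210,77) and (172,265). Descending onto the grip.

```bash
python3 -m creep '{"translation":[[0.1,0.06,-0.005],[0.25,0.06,-0.005],[0.3,0,0],[0.3,0,0],[0.2,0,0],[0.1,0,0],[0.08,0,0],[0.04,0,0],[0,0,0],[0,0,0]],"rotation":[[0,0,0],[0,0,0],[0,0,0],[0,0,0],[0,0,0],[0,0,0],[0,0,0],[0,0,0],[0,0,0],[0,0,0]],"hand":[70,70,70,70,70,70,70,70,70,70]}' 
python3 go.py '[.4805,.302,.058]'
python3 - <<'E'
from h import *
cv2.imwrite('pics/w3.png',get_image('wrist')[:,:,::-1])
E
```

```text
clock: 9.95
tcp_pos: [0.482, 0.3036, 0.0623]
eef_rot: [-1.215, 1.569, 0.723]
contact_force: [-0.1, -0.4, 0.1]
opening: 0.0599
[0.482  0.3036 0.0623] [[0.002, -0.933, -0.36], [0.001, -0.36, 0.933], [-1.0, -0.002, 0.001]] 9.95 0.059903018740794726 [-0.1  -0.36  0.06]
shift x100mm [ 0.042  0.02  -0.01 ]
```

View pics/w3.png

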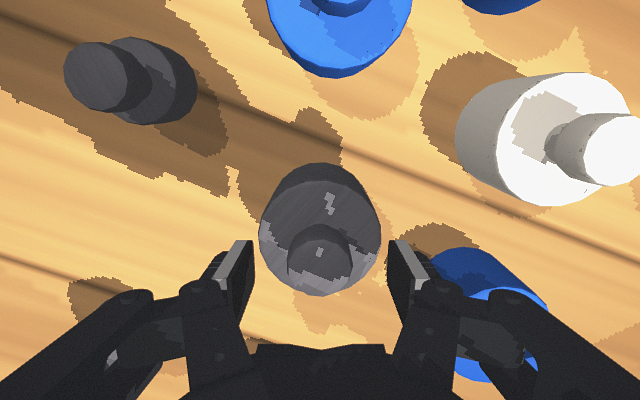

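Grip knob is centred between the pads at (320,255). Going down the last 4 mm and closing.

```bash
python3 -m creep '{"translation":[[0.03,0.02,-0.01],[0,0,0],[0,0,0],[0,0,0],[0,0,0],[0,0,0],[0,0,0],[0,0,0]],"rotation":[[0,0,0],[0,0,0],[0,0,0],[0,0,0],[0,0,0],[0,0,0],[0,0,0],[0,0,0]],"hand":[70,0,0,0,0,0,0,0]}' 70
```

```text
clock: 10.67
tcp_pos: [0.4799, 0.302, 0.0583]
eef_rot: [-0.883, 1.57, 1.056]
contact_force: [-3.8, 2.1, 4.1]
opening: 0.0259
```

```bash
python3 -m creep '{"translation":[[-0.05,0,0],[-0.1,0,0],[-0.2,0,0],[-0.2,0,0],[-0.3,0,0],[-0.3,0,0],[-0.2,0,0],[-0.2,0,0],[-0.1,0,0],[0,0,0],[0,0,0]],"rotation":[[0,0,0],[0,0,0],[0,0,0],[0,0,0],[0,0,0],[0,0,0],[0,0,0],[0,0,0],[0,0,0],[0,0,0],[0,0,0]],"hand":[0,0,0,0,0,0,0,0,0,0,0]}' 70;python3 go.py '[.567,-.1375,.22]'
python3 - <<'E'
from h import *
cv2.imwrite('pics/w4.png',get_image('wrist')[:,:,::-1])
cv2.imwrite('pics/s4.png',get_image('scene')[:,:,::-1])
E
```

```text
clock: 11.58
tcp_pos: [0.4794, 0.3015, 0.2214]
eef_rot: [1.46, 1.569, -2.885]
contact_force: [0.8, 0.8, -10.5]
opening: 0.0256
[0.4794 0.3015 0.2214] [[-0.002, -0.933, -0.359], [-0.001, -0.359, 0.933], [-1.0, 0.002, 0.0]] 11.5833 0.02557474184158363 [  0.8    0.81 -10.48]
shift x100mm [ 0.015  0.761 -4.412]
```

View pics/w4.png

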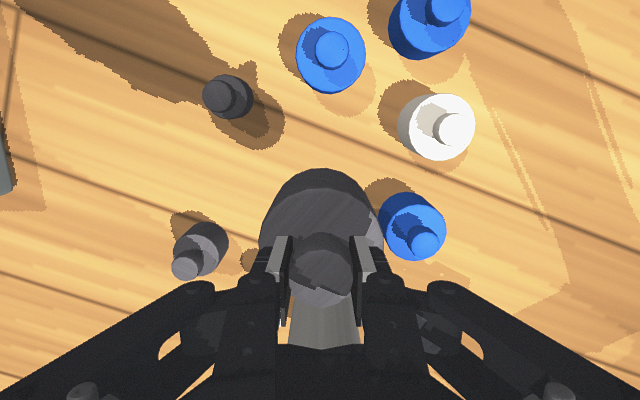

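View pics/s4.png

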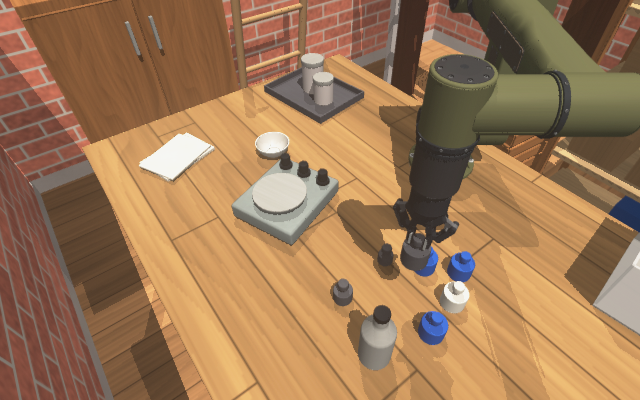

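Weight held upright (10.5 N load). Carrying it above the platter.

```bash
python3 -m creep '{"translation":[[0,0.03,-0.1],[0,0.045,-0.2],[0,0.045,-0.3],[0,0.045,-0.3],[0,0.045,-0.3],[0,0.045,-0.3],[0,0.05,-0.3],[0,0.05,-0.3],[0,0.05,-0.3],[0,0.05,-0.3],[0,0.05,-0.3],[0,0.05,-0.3],[0,0.05,-0.3],[0,0.05,-0.3],[0,0.045,-0.3],[0,0.045,-0.15],[0,0.02,-0.06],[0,0,0],[0,0,0],[0,0,0]],"rotation":[[0,0,0],[0,0,0],[0,0,0],[0,0,0],[0,0,0],[0,0,0],[0,0,0],[0,0,0],[0,0,0],[0,0,0],[0,0,0],[0,0,0],[0,0,0],[0,0,0],[0,0,0],[0,0,0],[0,0,0],[0,0,0],[0,0,0],[0,0,0]],"hand":[0,0,0,0,0,0,0,0,0,0,0,0,0,0,0,0,0,0,0,0]}' 70;python3 go.py '[.567,-.1375,.15]'
python3 - <<'E'
from h import *
cv2.imwrite('pics/w5.png',get_image('wrist')[:,:,::-1])
im=get_image('scene')[:,:,::-1]
cv2.imwrite('pics/s5.png',cv2.resize(im[90:270,200:400],None,fx=3,fy=3,interpolation=cv2.INTER_CUBIC))
E
```

```text
clock: 13.35
tcp_pos: [0.5668, -0.1366, 0.2222]
eef_rot: [0.671, 1.57, 2.61]
contact_force: [-0.3, 0.7, -7.9]
opening: 0.0258
[ 0.5668 -0.1366  0.2222] [[-0.001, -0.933, -0.36], [0.001, -0.36, 0.933], [-1.0, 0.001, 0.001]] 13.35 0.02577686249011276 [-0.3   0.66 -7.93]
shift x100mm [ 0.722  0.001 -0.01 ]
```

View pics/w5.png

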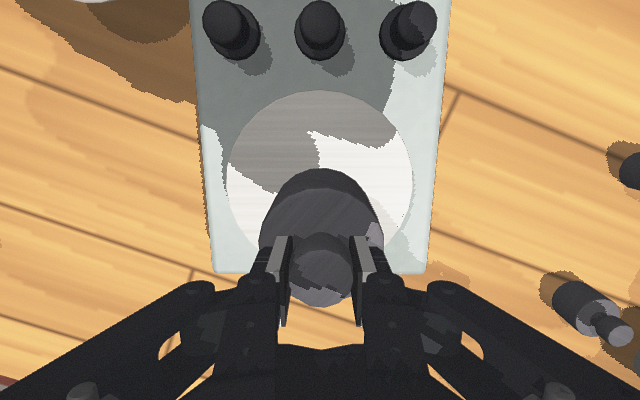

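View pics/s5.png

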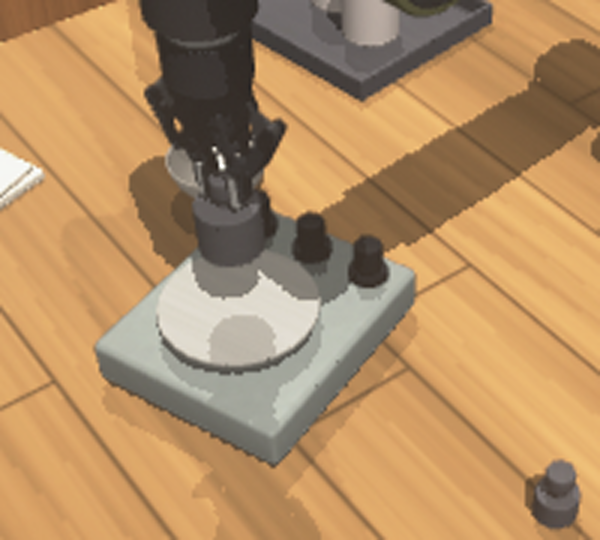

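```bash
python3 - <<'E'
from h import *
p=camera_params('wrist'); V=p['view']
for b in [(319,90),(226,180),(413,180)]: print(bp(p,*b,.088), np.linalg.norm(bp(p,*b,.088)[:2]-[.567,-.1375]))
E
```

```text
[ 0.49376553 -0.16543871  0.088     ] 0.07838277309147888
[ 0.58984223 -0.21254845  0.088     ] 0.07844767469693312
[ 0.53269827 -0.0651717   0.088     ] 0.08004993375005273
```

Platter rim points (319,90), (226,180) and (413,180) lie 78 to 80 mm from my centre estimate, so the position holds. Lowering.

```bash
python3 -m creep '{"translation":[[0.08,0,0],[0.15,0,0],[0.18,0,0],[0.15,0,0],[0.08,0,0],[0.05,0,0],[0,0,0],[0.02,0,0],[0.02,0,0],[0.02,0,0],[0.02,0,0],[0,0,0],[0,0,0]],"rotation":[[0,0,0],[0,0,0],[0,0,0],[0,0,0],[0,0,0],[0,0,0],[0,0,0],[0,0,0],[0,0,0],[0,0,0],[0,0,0],[0,0,0],[0,0,0]],"hand":[0,0,0,0,0,0,0,0,0,0,0,0,0]}' 70
```

```text
clock: 14.53
tcp_pos: [0.5673, -0.1374, 0.1462]
eef_rot: [-1.906, 1.57, 0.033]
contact_force: [0.1, 0.4, -6.9]
opening: 0.0254
```

```bash
python3 -m creep '{"translation":[[0.02,0,0],[0.02,0,0],[0,0,0],[0,0,0]],"rotation":[[0,0,0],[0,0,0],[0,0,0],[0,0,0]],"hand":[0,0,0,0]}' 70; python3 -m creep '{"translation":[[0.02,0,0],[0.02,0,0],[0,0,0],[0,0,0]],"rotation":[[0,0,0],[0,0,0],[0,0,0],[0,0,0]],"hand":[0,0,0,0]}' 70
```

```text
clock: 14.87
tcp_pos: [0.5672, -0.1375, 0.142]
eef_rot: [-2.151, 1.57, -0.212]
contact_force: [-0.4, 0.8, -5.1]
opening: 0.0257
clock: 15.2
tcp_pos: [0.5672, -0.1374, 0.138]
eef_rot: [-2.135, 1.57, -0.196]
contact_force: [1.1, 1.1, -4.6]
opening: 0.0254
```

The platter yields and takes the load gradually. Continuing.

```bash
python3 -m creep '{"translation":[[0.02,0,0],[0.02,0,0],[0,0,0],[0,0,0]],"rotation":[[0,0,0],[0,0,0],[0,0,0],[0,0,0]],"hand":[0,0,0,0]}' 70; python3 -m creep '{"translation":[[0.01,0,0],[0,0,0],[0,0,0]],"rotation":[[0,0,0],[0,0,0],[0,0,0]],"hand":[0,0,0]}' 70
```

```text
clock: 15.53
tcp_pos: [0.5673, -0.1374, 0.1343]
eef_rot: [-2.053, 1.57, -0.114]
contact_force: [-1.1, 1.8, -0.6]
opening: 0.0257
clock: 15.78
tcp_pos: [0.5674, -0.1374, 0.1343]
eef_rot: [-2.113, 1.569, -0.174]
contact_force: [-2.6, 3.7, 5.7]
opening: 0.0261
```

Platter is on its stop (z holds at 0.1343, force has turned to +5.7 N). Easing off, opening, then backing straight up.

```bash
python3 -m creep '{"translation":[[-0.01,0,0],[0,0,0],[0,0,0],[0,0,0],[0,0,0],[0,0,0],[0,0,0]],"rotation":[[0,0,0],[0,0,0],[0,0,0],[0,0,0],[0,0,0],[0,0,0],[0,0,0]],"hand":[0,20,30,40,50,60,70]}'
python3 - <<'E'
from h import *
cv2.imwrite('pics/w6.png',get_image('wrist')[:,:,::-1])
E
```

```text
clock: 16.37
tcp_pos: [0.5668, -0.1376, 0.1334]
eef_rot: [1.328, 1.57, -3.017]
contact_force: [0.2, -0.3, 0.1]
opening: 0.0593
```

View pics/w6.png

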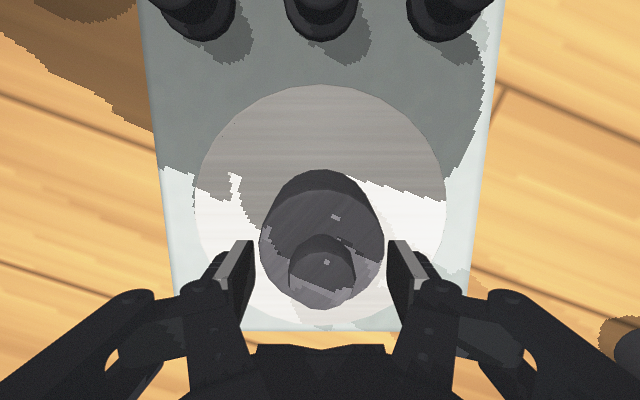

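Released: the knob at (321,262) is clear of both pads and the weight stands on the platter. Backing up.

```bash
python3 -m creep '{"translation":[[-0.1,0,0],[-0.2,0,0],[-0.25,0,0],[-0.3,0,0],[-0.3,0,0],[-0.2,-0.1,0],[-0.1,0,0],[0,0,0],[0,0,0]],"rotation":[[0,0,0],[0,0,0],[0,0,0],[0,0,0],[0,0,0],[0,0,0],[0,0,0],[0,0,0],[0,0,0]],"hand":[70,70,70,70,70,70,70,70,70]}'
python3 - <<'E'
from h import *
im=get_image('scene')[:,:,::-1]
cv2.imwrite('pics/s7.png',im)
cv2.imwrite('pics/s7c.png',cv2.resize(im[120:260,200:360],None,fx=4,fy=4,interpolation=cv2.INTER_CUBIC))
cv2.imwrite('pics/w7.png',get_image('wrist')[:,:,::-1])
E
```

```text
clock: 17.17
tcp_pos: [0.5762, -0.1337, 0.2783]
eef_rot: [0.298, 1.57, 2.237]
contact_force: [-0.6, 0.0, -0.6]
opening: 0.06
```

View pics/s7.png

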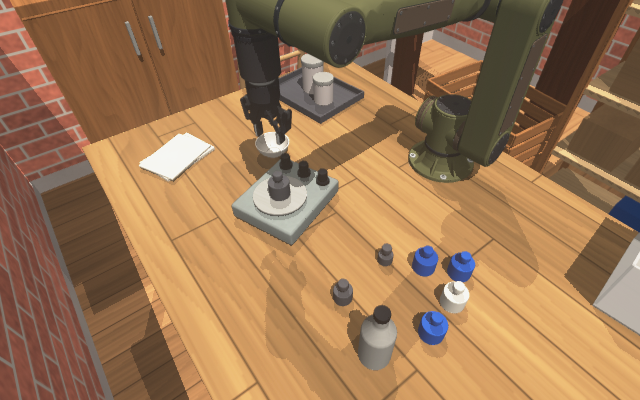

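View pics/s7c.png

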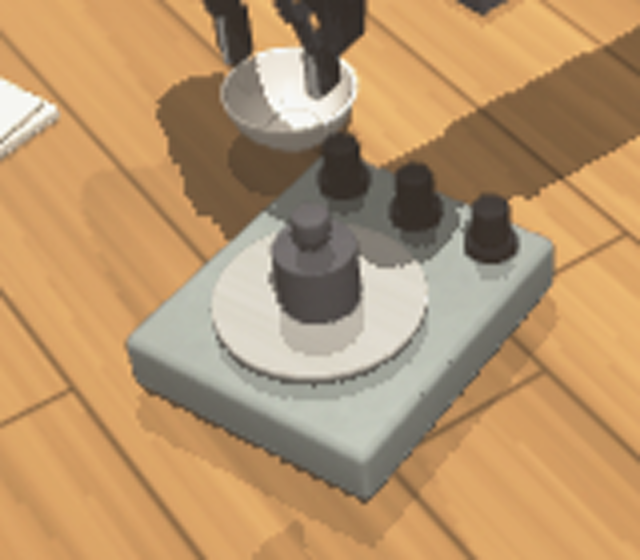

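View pics/w7.png

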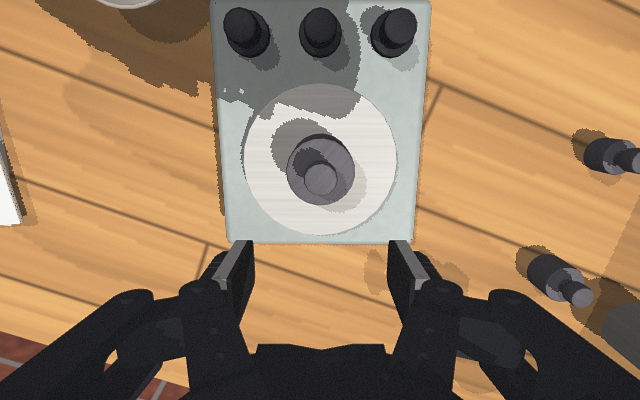

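The weight stands upright and centred: drum (320,168) on platter (320,159), robot clear, everything else where it was. One number check on sinking and centring.

```bash
python3 - <<'E'
from h import *
p=camera_params('wrist')
for z in(.088,.076):
    l,r,t,b=[bp(p,*q,z) for q in((243.5,160),(397.5,160),(320,83),(320,236))]
    print(z,'diam',np.linalg.norm(l-r),np.linalg.norm(t-b),'centre',(t+b)/2,'knob',bp(p,320,180,z+.082),'weight',bp(p,320,165,z+.052))
print(state()['contact_force'],state()['clock'])
E
```

```text
0.088 diam 0.1532295034632846 0.15361100689146842 centre [ 0.56538325 -0.13727378  0.088     ] knob [ 0.56386158 -0.13793787  0.17      ] weight [ 0.55791416 -0.14020592  0.14      ]
0.076 diam 0.15878889835197663 0.15918424329345077 centre [ 0.56727213 -0.13653334  0.076     ] knob [ 0.56629973 -0.13698537  0.158     ] weight [ 0.55983386 -0.13945358  0.128     ]
[ 0.87466131 -0.55240553 -0.64123019] 17.2667
```

The platter's seen diameter fits the sunk height (159 mm at z 0.076, against 153 mm at z 0.088), and the knob is about 1 mm from its centre. Handing in.

```bash
python3 -c "
from bench import *
print(hand_in())"
```

```text
the job is handed in; nothing more can be done
None
```

The scale is unlocked, the largest iron weight stands on the middle of the platter, and the job was handed in at about 17 s of the 64 s.

- **Buttons:** By touch, the right and middle buttons were locked (about 0.1–1.3 N over the first 3–6 mm) and the left was free (5.3 N at 4 mm). I pressed the right and middle ones once each onto the stop. Both then resisted with 5.1 N at about 4–5 mm, so they are free. The left got only the 4 mm probe.
- **Weight:** I gripped the large dark weight by its knob and lowered it onto the platter in 1–2 mm steps. The platter gave about 12 mm to its stop, and then I let go and backed off.
- **Last checks:**
  - The platter looks 159 mm across at the sunk height (true 160 mm), against 153 mm at the unsunk height.
  - The knob is about 1 mm from the platter's centre, and the weight stands upright. A rougher fix on the drum gave about 8 mm off centre; I trust the knob more, as the drum's rim is partly hidden by it.
  - The gripper is about 145 mm above where it let go and touches nothing.
  - By eye in the final scene picture, the other two weights, the flask, the bowl and the look-alikes are where they were.

No check failed. The two camera views first disagreed by about 4–6 mm on where the buttons were, so I used their average.

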